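# Set up the test nest and hold the cover strip in

### The arm

A 7-joint arm with a two-finger parallel gripper is mounted at the origin on the work surface. World frame = base frame: x ahead of the robot, y to its left, z up, the work surface at z = 0. Lengths are in m, angles in rad, forces in N, time in s.
With the tool pointing down it reaches from about 0.375 to 0.925 m from the base axis. Payload 3.1 kg.
Tool frame: the origin (TCP) lies between the finger pads; the fingertips stand 19 mm ahead of it and the grasp point (between the pads) is the TCP; z points along the fingers, y is the direction in which the jaws open and shut (so a half turn about z gives the same grasp; the last joint's range is limited). The gripper opens to 85 mm and grips with 20 to 120 N. Pads are 22 mm wide; open, the fingers measure 114 mm over their backs; the gripper's body (76 mm by 85 mm) begins 54 mm behind the grasp point. The pads swing forward as they close: fully open they stand 13 mm farther back than shut.
Start: joints at [-1.23, 0.383, 0.044, 1.598, -0.018, 1.161, -0.05], TCP at [0.276, 0.588, 0.25] pointing down, gripper open.
Joint ranges: [-2.61, 2.61], [-0.41, 2.15], [-1.48, 1.57], [0, 2.5], [-1.57, 4.71], [0.05, 1.97], [-2.85, 2.85]. Speed limits (rad/s): [2.79, 2.79, 3.14, 3.14, 3.14, 3.14, 3.14].

### API

Orientations are given as a unit quaternion [x, y, z, w].
In Python, from bench import move_ptp, movel, move_j, move_gripper, pause, inverse_kinematics, read_camera, camera_params, MotionError, sign_off, look_for, tip_of, read_time_s, read_qpos, read_joint_vel, read_effort, read_eef_pos, read_tcp_rot, read_ft_force, read_ft_torque, read_finger_gap gives the robot as it stands. Calls block until the motion is done:
- move_ptp(position, orientation): joint-space move of the TCP to a pose.
- movel(position, orientation=None, speed=0.15): straight line of the TCP; orientation=None keeps the orientation; speed is the mean speed in m/s.
- move_j(angles): joint-space move.
- move_gripper(opening, effort=None): finger opening in m; effort is the grip in N (None keeps the last); returns when the fingers have stopped.
- pause(seconds).
- inverse_kinematics(position, orientation): joint angles nearest the present ones, or None.
- read_camera(name): name is "side" or "top" or "wrist"; returns the picture (384x512x3 uint8, red, green, blue); there is no depth.
- camera_params(name): a dict with "K" (3x3 intrinsics, pixels), "camera_from_world" (4x4, takes a point from world to camera coordinates). Camera axes: x right, y down, z forward; pixel columns grow to the right and rows downward; lengths in m; the calibration is good to about 2 mm. A picture is of the moment at which its call begins: read the wrist's pose just before it. camera_params takes no time and is no camera call; for the wrist camera it gives the pose at the moment of the call.
A pose or a line that the arm cannot do raises MotionError and nothing moves.
- sign_off(): hands the job in, once; it reports no verdict.
Trained networks look in the newest picture that a camera, given by its name, has taken for a name from the list of things; names that differ only in an ending like _2 or _b are one class to them, and where a whole thing is asked for, a point or a joint stands for the part that bears it (a point fixed in the world has none). Each returns a list of dicts, best first, with "confidence" (0 to 1); they miss things now and then, are a little off and sometimes report something else, mostly with a low value. They report only what shows in the picture. A call takes as long as a camera call. They do not tell look-alikes from the thing itself.
- look_for(camera, name): "at" ([column, row] in pixels, amid what is visible of it).
- tip_of(camera, name): "at" ([column, row] in pixels: a listed point, or the origin of a listed thing).
Readings, each from a call of its own:
- read_time_s(): time.
- read_qpos(): joint angles.
- read_joint_vel(): joint speeds.
- read_effort(): joint torques, N m.
- read_eef_pos(): TCP position.
- read_tcp_rot(): TCP orientation.
- read_ft_force(): force on the tool from outside, world axes, zero at the start.
- read_ft_torque(): the same for the moment, N m.
- read_finger_gap(): finger opening in m.
Only numpy, scipy, OpenCV 4.12 (cv2) and the standard library are available. Lean on these libraries where they do the work, as an engineer would, in place of code of your own. Each camera call takes 0.05 s, during which the arm holds its last target.

### The job

Set up the test nest: thread the wide dark ring and then the narrow brass ring fully home on the stop post. Then take the yellow cover strip by its red rib, tuck its far long edge squarely and centrally under the blue keeper flap until it is about against the black stop, without prising the flap up, and press the strip flat so that it pushes the green sprung bed well down. Finish while still holding it pressed down, and leave the other things on the bench alone.

Things in the scene. Friction and masses are not known exactly. Their poses are not given: they have to be found in the camera images.
- nest: Test nest, fixed. Aluminium base plate 22 mm thick, -95 to +105 mm in its x, -95 to +160 mm in its y. Origin: on the bench, below the centre of the green bed; z up. Its +x is the tucking direction, from the open side towards the flap, its hinge and the black stop (face at x = +46 mm, 110 mm long, top 38 mm above the bench). Hinge cheeks: x +77 to +99, y +-79 mm, up to 48 mm high.
- post_foot (a point): Foot of the vertical steel stop post on the top face of the base plate (22 mm above the bench); in the nest's frame at x = -20, y = +120 mm. Post: 15 mm diameter, 52 mm tall, its last 12 mm tapering to 6 mm diameter.
- bed_top (a point): Centre of the top face of the green contact bed with brass dots (80 mm in nest x by 120 mm in y). At rest 30 mm above the bench, i.e. 8 mm proud of the base plate. It moves straight down only.
- bed (a joint): How far the bed is pressed down, in m: 0 at rest, hard stop at 0.005. Spring: about 3.5 N starts it moving, plus 1.5 N per mm, so about 11 N at the stop.
- flap (a joint): Opening angle of the keeper flap, rad: 0 lying level (held there only by its weight, 80 g; lifts at a touch), grows as it is lifted.
- flap_edge (a point): Middle of the line, on the flap's underside, where the blue flap plate (3 mm thick, 150 mm wide in y, 63 mm from here to its hinge) meets its orange lip. When level: 38 mm above the bench, 8 mm above the bed at rest, nest x = +22 mm. The lip reaches on about 14 mm towards nest -x, sloping up by about 8 mm as a lead-in.
- wide_mid (a point): Centre (half-way up) of the wide dark steel ring: outside diameter 44, hole 20, height 20 mm, 120 g; lies flat on the bench. Fully home it rests on the base plate, its centre 32 mm above the bench.
- narrow_mid (a point): Centre (half-way up) of the narrow brass ring: outside diameter 30, hole 20, height 20 mm, 50 g; lies flat on the bench. Fully home it rests on the wide ring, its centre 52 mm above the bench.
- strip_grip (a point): Centre of the cover strip's red grip rib. Strip: yellow steel plate 90 (its x) by 130 (y) by 4 mm, 160 g, flat on the bench at the start. Rib: 12 mm thick in x, 60 mm long in y, 4 to 36 mm above the plate's underside. This point is 20 mm above the underside, 65 mm in strip -x from the edge to be tucked, 25 mm from the opposite edge. Axes: x towards the edge to be tucked, z up.
- strip_edge (a point): Middle of the strip's edge to be tucked (the long edge farther from the rib), on the underside of the plate; axes as the strip's. Fully tucked it lies at nest x = +46 mm, y = 0, under the flap, 24 mm behind flap_edge.
- driver: Bystander: screwdriver with green handle lying on the bench; leave it alone.
- jar: Bystander: jar, 56 mm diameter, 70 mm high; origin at the centre of its underside; leave it alone.
- brush: Bystander: brush lying on the bench; leave it alone.
- cleaner: Bystander: bottle, 60 mm diameter, 160 mm high; origin at the centre of its underside; leave it alone.
- cup: Bystander: small white bowl, 72 mm diameter, 60 mm high; origin at the centre of its underside; leave it alone.
Not all that is in view belongs to the job. Of the things shaped like the part that bears wide_mid, the dark steel one is meant. Of the things shaped like the part that bears strip_grip, the yellow one is meant.

How it is judged:
By the outcome, as a careful person would: the job done as asked, in the order asked, and still so for the second after the job is handed in, while the arm keeps its last pose, push and grip.
It also fails if it takes over 72 s, if anything falls off the work surface, if the arm or the gripper's body presses on something with over 40 N, if the wrist force passes 120 N, or if a joint passes its speed limit or range.

## Working session

There is one attempt and no reset: what is moved stays moved. The work goes in short steps, each a Python script; the robot and the scene stay as the last script left them, time stands still between calls to the robot, and variables do not carry over. Pictures are saved under pics/ and viewed, and the job is handed in when it is done.

```bash
ls; mkdir -p pics; cat > h.py <<'E'
from bench import *
import numpy as np, cv2
from scipy.spatial.transform import Rotation as R
def snap(cam,name,crop=None,scale=1):
    im=read_camera(cam)
    o=im if crop is None else im[crop[1]:crop[3],crop[0]:crop[2]]
    o=cv2.resize(o,None,fx=scale,fy=scale,interpolation=cv2.INTER_CUBIC)
    cv2.imwrite('pics/'+name+'.png',o[:,:,::-1]); return im
def ray(cam,uv,z,P=None):
    P=P or camera_params(cam); K=np.array(P['K']);T=np.array(P['camera_from_world'])
    d=T[:3,:3].T@np.linalg.solve(K,[uv[0],uv[1],1]); c=-T[:3,:3].T@T[:3,3]
    return c+d*(z-c[2])/d[2]
def proj(cam,X,P=None):
    P=P or camera_params(cam); K=np.array(P['K']);T=np.array(P['camera_from_world'])
    p=K@(T[:3,:3]@np.array(X)+T[:3,3]); return p[:2]/p[2]
E
python3 - <<'E'
from h import *
print(read_time_s(), read_eef_pos(), read_tcp_rot())
for c in ['side','top','wrist']:
    snap(c,c+'0',scale=1.5)
    P=camera_params(c); T=np.array(P['camera_from_world']); print(c,np.round(P['K'],1).tolist(), np.round(-T[:3,:3].T@T[:3,3],3), np.round(T[:3,:3],2).tolist())
for n,z in [('post_foot',.022),('bed_top',.03),('flap_edge',.038),('wide_mid',.01),('narrow_mid',.01),('strip_grip',.02),('strip_edge',0),('nest',0),('driver',0),('jar',0),('cleaner',0),('cup',0),('brush',0)]:
    for c in ['top','side']:
        print(n,c,[(np.round(d['at']).tolist(),round(d['confidence'],2),np.round(ray(c,d['at'],z)[:2],3).tolist()) for d in tip_of(c,n)[:3]])
print(read_time_s())
E
```

```text
pics
0.0 [0.27575704 0.58761141 0.24886966] [ 2.17598484e-01  9.76037480e-01 -1.29764282e-03 -2.31457602e-04]
side [[421.7, 0.0, 258.0], [0.0, 421.7, 190.3], [0.0, 0.0, 1.0]] [ 0.337 -0.993  1.119] [[0.98, -0.19, 0.0], [-0.14, -0.72, -0.68], [0.13, 0.67, -0.73]]
top [[428.9, 0.0, 252.6], [0.0, 428.9, 197.3], [0.0, 0.0, 1.0]] [0.361 0.013 1.32 ] [[0.02, -1.0, -0.01], [-0.99, -0.02, -0.15], [0.15, 0.01, -0.99]]
wrist [[287.9, 0.0, 254.1], [0.0, 287.9, 189.2], [0.0, 0.0, 1.0]] [0.205 0.622 0.372] [[0.43, 0.91, -0.0], [0.86, -0.4, 0.31], [0.28, -0.13, -0.95]]
post_foot top [([211.0, 208.0], 0.97, [0.527, 0.152]), ([379.0, 149.0], 0.62, [0.719, -0.363])]
post_foot side [([242.0, 165.0], 0.79, [0.499, 0.151]), ([289.0, 145.0], 0.65, [0.7, 0.232])]
bed_top top [([252.0, 214.0], 0.7, [0.508, 0.027]), ([254.0, 214.0], 0.18, [0.509, 0.021])]
bed_top side [([254.0, 187.0], 0.87, [0.519, 0.025])]
flap_edge top [([253.0, 204.0], 0.62, [0.54, 0.025])]
flap_edge side [([257.0, 189.0], 0.83, [0.527, 0.003]), ([250.0, 130.0], 0.68, [0.563, 0.332])]
wide_mid top [([174.0, 195.0], 0.69, [0.567, 0.269])
[... 799 characters left out ...]
.64, [0.518, 0.032]), ([250.0, 132.0], 0.49, [0.564, 0.367])]
driver top [([98.0, 183.0], 0.9, [0.602, 0.513])]
driver side [([253.0, 109.0], 0.46, [0.607, 0.518])]
jar top [([178.0, 148.0], 0.52, [0.719, 0.266])]
jar side [([291.0, 144.0], 0.67, [0.716, 0.259]), ([253.0, 111.0], 0.38, [0.604, 0.503])]
cleaner top [([425.0, 222.0], 0.66, [0.496, -0.505]), ([178.0, 146.0], 0.28, [0.726, 0.268])]
cleaner side [([279.0, 333.0], 0.89, [0.492, -0.507])]
cup top [([97.0, 255.0], 0.75, [0.378, 0.501])]
cup side [([203.0, 118.0], 0.57, [0.383, 0.497])]
brush top [([377.0, 151.0], 0.67, [0.721, -0.363])]
brush side [([341.0, 279.0], 0.83, [0.713, -0.377]), ([252.0, 184.0], 0.28, [0.521, 0.071])]
1.45
```

View pics/top0.png

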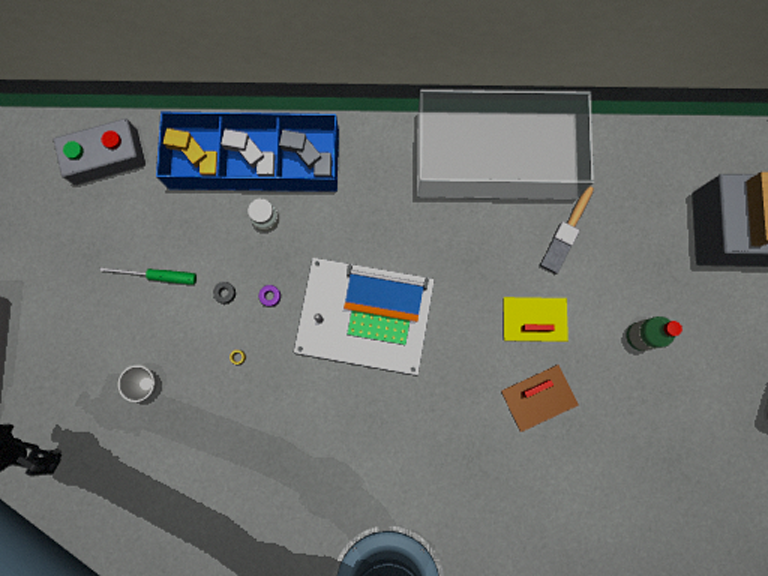

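View pics/side0.png

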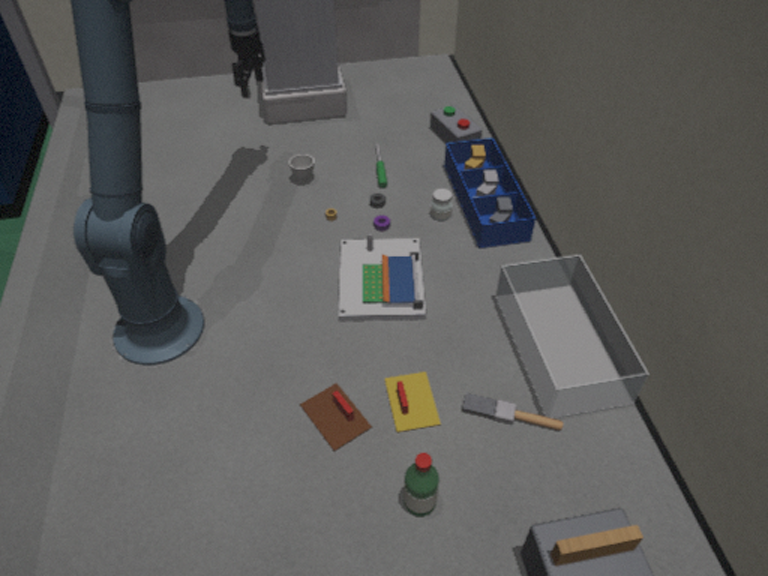

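View pics/wrist0.png

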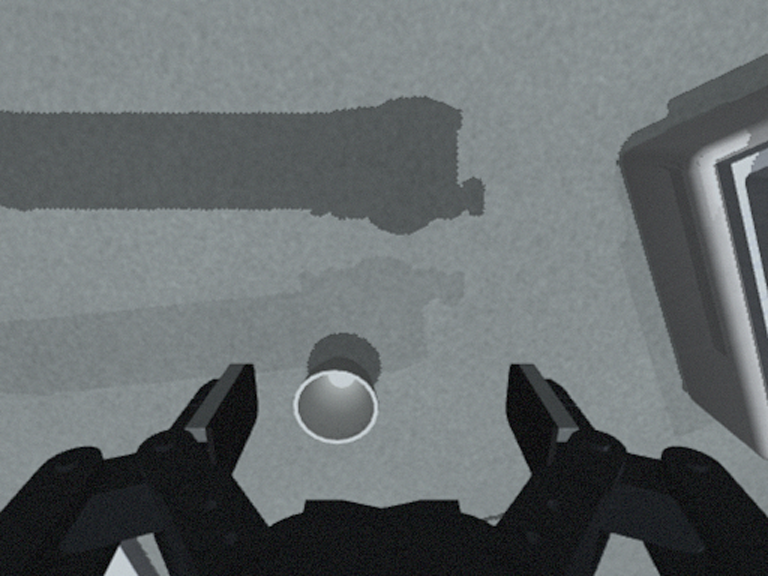

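```bash
python3 - <<'E'
from h import *
im=cv2.imread('pics/top0.png')
a=cv2.resize(im[260:380,190:300],None,fx=3.6,fy=3.6,interpolation=cv2.INTER_CUBIC)
b=cv2.resize(im[280:440,480:610],None,fx=2.7,fy=2.7,interpolation=cv2.INTER_CUBIC)
cv2.imwrite('pics/crop1.png',np.hstack([a,b[:432]]))
for n,uv in [('dark',(149,195)),('purple',(180,197)),('brass',(158,238)),('strip',(359,218))]: print(n,ray('top',uv,.02))
for psi in (80,-100,100):
  for xy in [(.5,.33),(.52,.06),(.5,-.3),(.5,.15)]:
    q=inverse_kinematics([*xy,.25],R.from_euler('z',psi,degrees=True).__mul__(R.from_euler('x',180,degrees=True)).as_quat()); print(psi,xy,None if q is None else np.round(q,2))
print(read_time_s())
E
```

```text
dark [0.56462934 0.34579775 0.02      ]
purple [0.5598576  0.25004381 0.02      ]
brass [0.43324089 0.31142088 0.02      ]
strip [ 0.50359037 -0.29732507  0.02      ]
80 (0.5, 0.33) [-0.98  0.3   0.4   1.74 -0.13  1.13 -0.72]
80 (0.52, 0.06) [-0.75  0.15  0.61  1.92 -0.1   1.09 -0.27]
80 (0.5, -0.3) [-0.42  0.45  1.14  1.8  -0.45  1.18  0.68]
80 (0.5, 0.15) [-0.86  0.15  0.54  1.93 -0.08  1.09 -0.46]
-100 (0.5, 0.33) [-0.6   0.29 -0.06  1.72  0.02  1.13  2.3 ]
-100 (0.52, 0.06) [-0.48  0.14  0.31  1.91 -0.05  1.09  2.82]
-100 (0.5, -0.3) [-0.52  0.65  1.38  1.8  -0.67  1.27 -2.27]
-100 (0.5, 0.15) [-0.53  0.14  0.17  1.91 -0.03  1.09  2.62]
100 (0.5, 0.33) [-0.94  0.3   0.34  1.74 -0.11  1.13 -0.39]
100 (0.52, 0.06) [-0.72  0.15  0.58  1.92 -0.09  1.09  0.07]
100 (0.5, -0.3) [-0.42  0.45  1.13  1.8  -0.44  1.17  1.03]
100 (0.5, 0.15) [-0.82  0.14  0.49  1.92 -0.08  1.09 -0.12]
1.45
```

View pics/crop1.png

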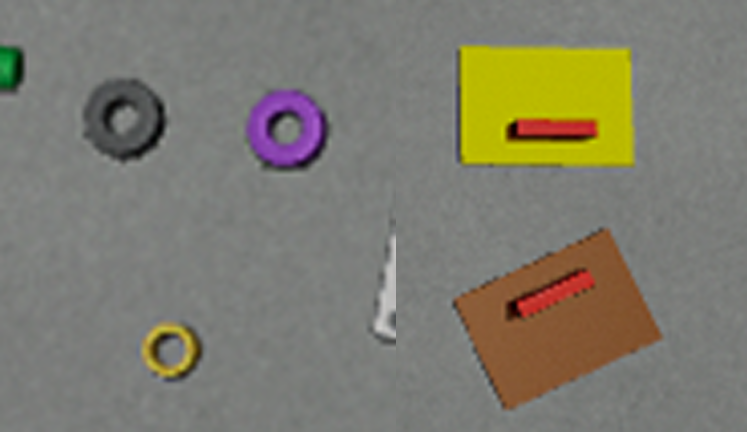

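Crop: the dark ring is at top px (149,195), with the purple look-alike at (180,197). The yellow strip's rib is at (359,218), with the brown look-alike at (360,260). The dark ring and yellow strip fit the description. Next, a wrist view over the rings and nest.

```bash
cat >> h.py <<'E'
def Q(psi): return (R.from_euler('z',psi,degrees=True)*R.from_euler('x',180,degrees=True)).as_quat()
E
python3 - <<'E'
from h import *
move_ptp([.5,.27,.25],Q(80)); pause(.2)
P=camera_params('wrist'); import json
json.dump({k:np.array(P[k]).tolist() for k in ('K','camera_from_world')},open('pics/P1.json','w'))
im=snap('wrist','w1',scale=1.5); np.save('pics/w1.npy',im)
for n,z in [('post_foot',.022),('bed_top',.03),('flap_edge',.038),('wide_mid',.01),('narrow_mid',.01)]:
    print(n,[(np.round(d['at']).tolist(),round(d['confidence'],2),np.round(ray('wrist',d['at'],z,P)[:2],3).tolist()) for d in tip_of('wrist',n)[:3]])
print(read_time_s(),read_eef_pos())
E
```

```text
post_foot [([278.0, 251.0], 0.89, [0.51, 0.145])]
bed_top [([292.0, 324.0], 0.84, [0.513, 0.027])]
flap_edge [([307.0, 330.0], 0.58, [0.533, 0.02])]
wide_mid [([302.0, 168.0], 0.89, [0.559, 0.252]), ([298.0, 90.0], 0.74, [0.566, 0.348])]
narrow_mid [([193.0, 139.0], 0.8, [0.429, 0.314]), ([430.0, 132.0], 0.42, [0.722, 0.271])]
3.4 [0.49996339 0.27009396 0.24998162]
```

View pics/w1.png

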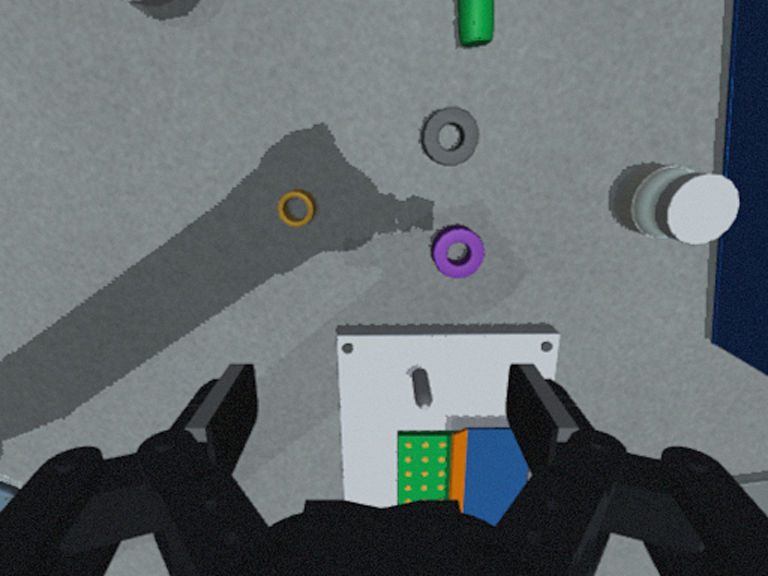

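```bash
cat > a.py <<'E'
from h import *; import json
P=json.load(open('pics/P1.json')); im=np.load('pics/w1.npy')
hsv=cv2.cvtColor(im,cv2.COLOR_RGB2HSV).astype(int); g=cv2.cvtColor(im,cv2.COLOR_RGB2GRAY)
def blob(m,box):
    k=np.zeros_like(m,np.uint8); x0,y0,x1,y1=box; k[y0:y1,x0:x1]=m[y0:y1,x0:x1]
    k=cv2.morphologyEx(k,cv2.MORPH_OPEN,np.ones((2,2),np.uint8))
    c=max(cv2.findContours(k,cv2.RETR_EXTERNAL,cv2.CHAIN_APPROX_NONE)[0],key=cv2.contourArea)
    return cv2.fitEllipse(cv2.convexHull(c)),cv2.boundingRect(c)
br=(hsv[...,1]>110)&(abs(hsv[...,0]-20)<12)
dk=g<105
for n,m,b in [('brass',br,(175,120,220,160)),('dark',dk,(270,60,330,120))]:
    e,bb=blob(m,b); print(n,e,bb,ray('wrist',e[0],.01,P),ray('wrist',e[0],.02,P))
# plate
pl=((g>160)).astype(np.uint8); pl[:200]=0
col=pl[:, :]; 
ys=[];xs=[]
for x in range(235,365,2):
    y=np.argmax(g[205:240,x]>165)+205; xs.append(x);ys.append(y)
p=np.polyfit(xs,ys,1); print('edge',p, np.std(np.polyval(p,xs)-ys))
lx=[];ly=[]
for y in range(232,300,2):
    r=g[y,215:245]>165; lx.append(215+np.argmax(r)); ly.append(y)
l=np.polyfit(ly,lx,1); print('left',l,np.std(np.polyval(l,ly)-lx))
A=ray('wrist',(235,np.polyval(p,235)),.022,P);B=ray('wrist',(365,np.polyval(p,365)),.022,P)
C=ray('wrist',(np.polyval(l,232),232),.022,P);D=ray('wrist',(np.polyval(l,300),300),.022,P)
print('yaws',np.degrees(np.arctan2(*(B-A)[1::-1])),np.degrees(np.arctan2(*(C-D)[1::-1]))-90)
# corner
y=230
for _ in range(9): x=np.polyval(l,y);y=np.polyval(p,x)
c=ray('wrist',(x,y),.022,P); print('corner',(x,y),c)
yaw=np.degrees(np.arctan2(*(B-A)[1::-1]))
M=R.from_euler('z',yaw,degrees=True)
o=c-M.apply([-.095,.16,.022]); print('origin',o,'post',o+M.apply([-.02,.12,.022]))
print('post foot,top', ray('wrist',(277,247),.022,P), ray('wrist',(284,268),.074,P))
E
python3 a.py; python3 - <<'E'
import cv2
im=cv2.imread('pics/w1.png'); cv2.imwrite('pics/crop2.png',cv2.resize(im[320:520,320:570],None,fx=3,fy=3,interpolation=cv2.INTER_CUBIC))
E
```

```text
brass ((198.41400146484375, 139.41830444335938), (24.102802276611328, 25.403661727905273), 66.28816223144531) (186, 128, 25, 24) [0.43552313 0.31152411 0.01      ] [0.43765842 0.31256427 0.02      ]
dark ((300.0008850097656, 91.34907531738281), (39.31557083129883, 40.16700744628906), 61.466026306152344) (280, 72, 40, 40) [0.56814592 0.34647589 0.01      ] [0.56662888 0.34655351 0.02      ]
edge [-1.15384615e-02  2.26957692e+02] 0.24997041245033816
left [4.6447670e-02 2.1439725e+02] 0.2879256533605843
yaws -9.121791538526029 -9.184741642935506
corner (np.float64(224.81841781920954), np.float64(224.36363364054762)) [0.44696098 0.19696225 0.022     ]
origin [5.15394191e-01 2.39249857e-02 2.08166817e-17] post [0.51467115 0.14557809 0.022     ]
post foot,top [0.51047488 0.15160887 0.022     ] [0.5149562  0.15160167 0.074     ]
```

View pics/crop2.png

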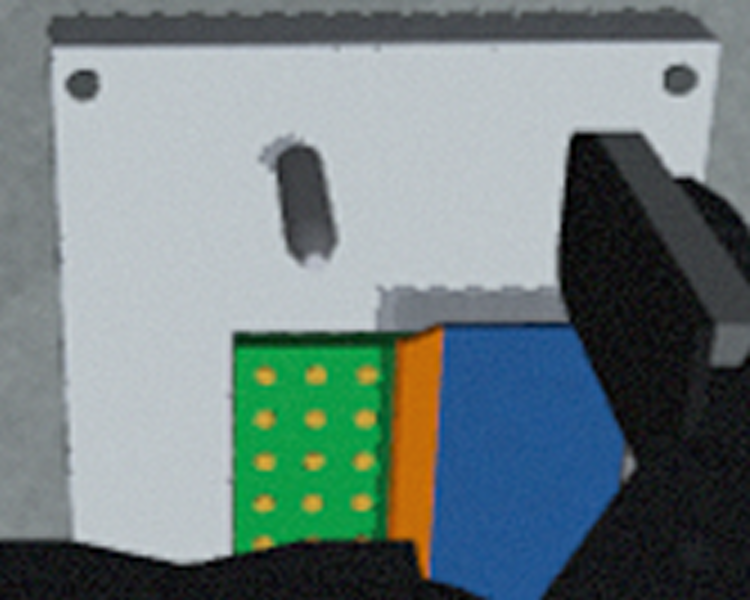

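```bash
cat >> h.py <<'E'
def ringfit(im,kind,P,z,pred):
    hsv=cv2.cvtColor(im,cv2.COLOR_RGB2HSV).astype(int); g=cv2.cvtColor(im,cv2.COLOR_RGB2GRAY)
    m=((hsv[...,1]>110)&(abs(hsv[...,0]-20)<12)) if kind=='brass' else (g<100)&(g>45)
    u,v=[int(t) for t in proj('wrist',pred,P)]; r=60
    k=np.zeros(m.shape,np.uint8); k[max(v-r,0):v+r,u-r:u+r]=m[max(v-r,0):v+r,u-r:u+r]
    k=cv2.morphologyEx(k,cv2.MORPH_OPEN,np.ones((3,3),np.uint8))
    c=max(cv2.findContours(k,cv2.RETR_EXTERNAL,cv2.CHAIN_APPROX_NONE)[0],key=cv2.contourArea)
    e=cv2.fitEllipse(cv2.convexHull(c)); return e,ray('wrist',e[0],z,P)
E
python3 - <<'E'
from h import *
p=[.5675,.3465]
move_ptp([*p,.11],Q(81)); pause(.15)
P=camera_params('wrist'); im=snap('wrist','w2',scale=1.5)
print(proj('wrist',[*p,.01],P)); e,c=ringfit(im,'dark',P,.012,[*p,.01]); print(e,c,read_time_s())
E
```

```text
[251.59615956 196.84409709]
((243.6249237060547, 177.53945922851562), (94.39852905273438, 136.3475799560547), 89.23328399658203) [0.56392602 0.36446599 0.012     ] 4.325
```

View pics/w2.png

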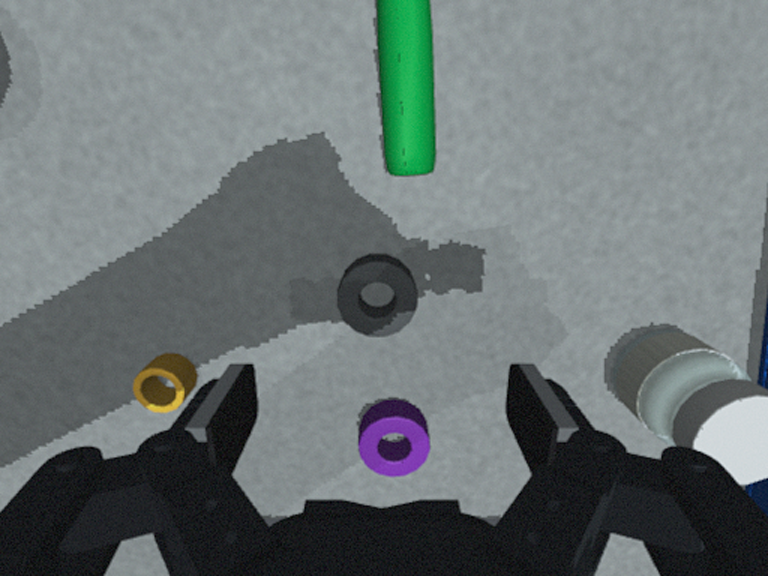

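The dark ring sits at raw (252,197), exactly as predicted. Grasping it.

```bash
python3 - <<'E'
from h import *
q=Q(81); p=[.5675,.3465]
movel([*p,.023],q,speed=.12)
print(move_gripper(.035,60),read_finger_gap(),read_ft_force())
movel([*p,.14],q,speed=.2)
print(read_finger_gap(),read_ft_force())
move_ptp([.515,.20,.16],q); pause(.15)
P=camera_params('wrist'); im=snap('wrist','w3',scale=1.5); np.save('pics/w3.npy',im)
import json; json.dump({k:np.array(P[k]).tolist() for k in ('K','camera_from_world')},open('pics/P3.json','w'))
for n,z in [('post_foot',.022)]:
    print(n,[(np.round(d['at'],1).tolist(),round(d['confidence'],2),np.round(ray('wrist',d['at'],z,P)[:2],4).tolist()) for d in tip_of('wrist',n)[:3]])
for X in ([.5147,.147,.022],[.5147,.147,.074]): print(proj('wrist',X,P)*1.5)
print(read_time_s(),read_eef_pos())
E
```

```text
False 0.041218447235504635 [ 0.59316069 -0.6521761   5.11843555]
0.041309759229513444 [-0.78733282 -0.15106138 -1.90912678]
post_foot [([256.9, 237.8], 0.8, [0.5093, 0.1462])]
[393.12300164 354.4813001 ]
[395.58217414 397.70892254]
7.3417 [0.51508351 0.20160533 0.15963193]
```

View pics/w3.png

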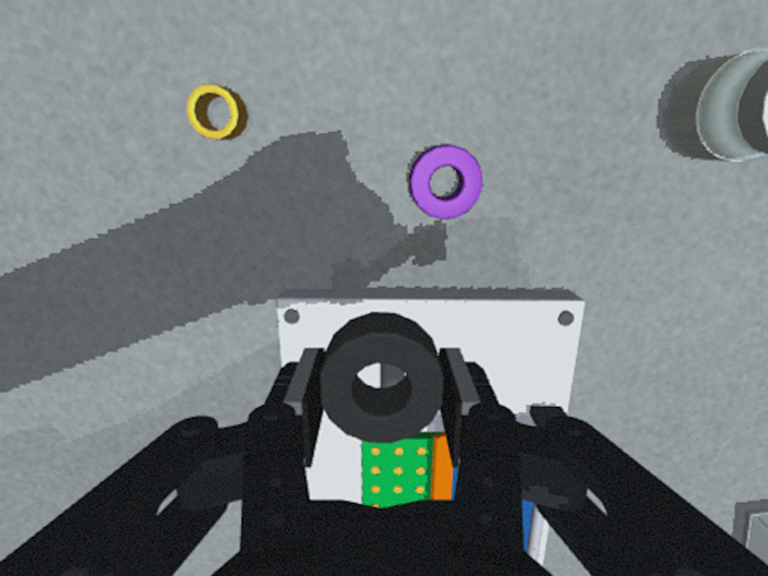

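```bash
python3 - <<'E'
from h import *; import json
q=Q(81)
P=json.load(open('pics/P3.json')); im=cv2.imread('pics/w3.png')
t=np.linspace(0,2*np.pi,60)
for z in (.1596-.023,.1596-.003):
    pts=[proj('wrist',[.5151+.022*np.cos(a),.2016+.022*np.sin(a),z],P)*1.5 for a in t]
    cv2.polylines(im,[np.int32(pts)],True,(0,0,255),1)
cv2.imwrite('pics/w3o.png',cv2.resize(im[250:480,230:530],None,fx=2.5,fy=2.5))
move_ptp([.515,.075,.16],q); pause(.15)
P=camera_params('wrist'); im=snap('wrist','w4',scale=1.5); np.save('pics/w4.npy',im)
json.dump({k:np.array(P[k]).tolist() for k in ('K','camera_from_world')},open('pics/P4.json','w'))
for n,z in [('post_foot',.022),('bed_top',.03)]:
    print(n,[(np.round(d['at'],1).tolist(),round(d['confidence'],2),np.round(ray('wrist',d['at'],z,P)[:2],4).tolist()) for d in tip_of('wrist',n)[:3]])
for X in ([.5147,.147,.022],[.5147,.147,.074]): print(proj('wrist',X,P)*1.5)
print(read_time_s(),read_eef_pos())
E
```

```text
post_foot [([233.7, 112.6], 0.83, [0.508, 0.1449])]
bed_top []
[361.25071479 163.35571612]
[356.41174979 167.60219932]
8.2083 [0.5150662  0.07656899 0.1599367 ]
```

View pics/w4.png

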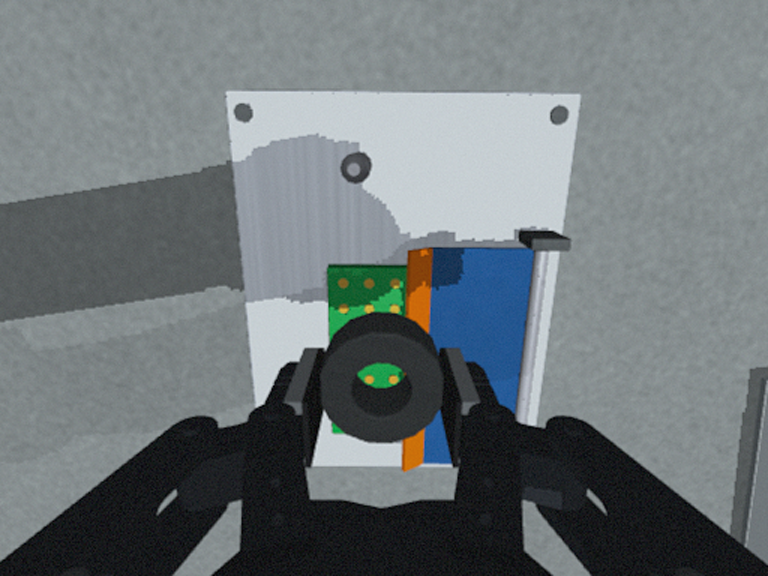

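View pics/w3o.png

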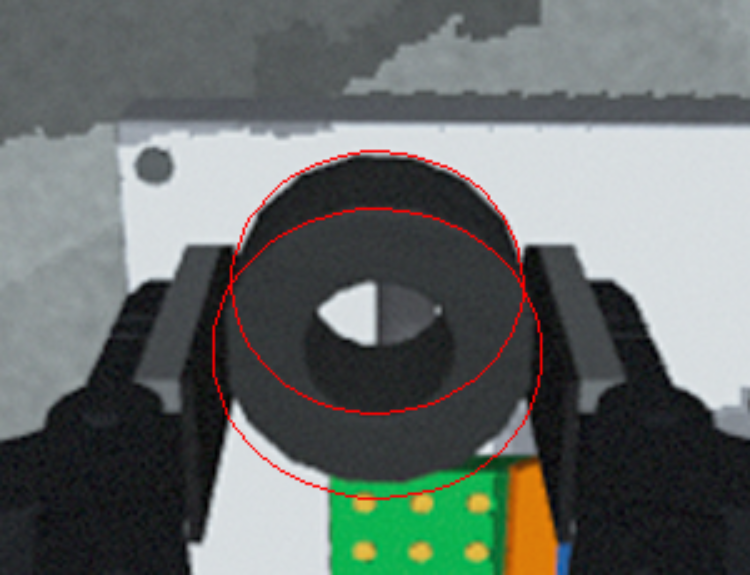

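```bash
python3 - <<'E'
from h import *
q=Q(81); p=[.514,.1462]
move_ptp([*p,.125],q); pause(.3); print(read_eef_pos(),read_ft_force())
for z in (.10,.085,.075,.065,.055,.047):
    movel([*p,z],speed=.08); f=read_ft_force(); print(z,np.round(read_eef_pos(),4),np.round(f,1))
    if np.linalg.norm(f)>15: break
pause(.2); print(np.round(read_eef_pos(),4),np.round(read_ft_force(),1),read_finger_gap(),read_time_s())
snap('side','s5',crop=(190,120,330,230),scale=4)
E
```

```text
[0.514579   0.14494974 0.1255421 ] [ 0.57809049 -1.18941622 -1.5822428 ]
0.1 [0.5132 0.1458 0.099 ] [ 0.6  0.2 -2.3]
0.085 [0.5133 0.146  0.0842] [-1.  -0.1 -1.2]
0.075 [0.5136 0.146  0.0743] [ 0.3 -0.1 -1.3]
0.065 [0.5136 0.146  0.0643] [ 0.   0.2 -1.1]
0.055 [0.5137 0.146  0.0543] [ 0.4 -0.5 -0.4]
0.047 [0.5141 0.1462 0.0467] [-0.3 -0.2 -0.4]
[0.5141 0.1462 0.047 ] [ 0.1  0.5 -2.2] 0.041136751865191314 11.0
```

View pics/s5.png

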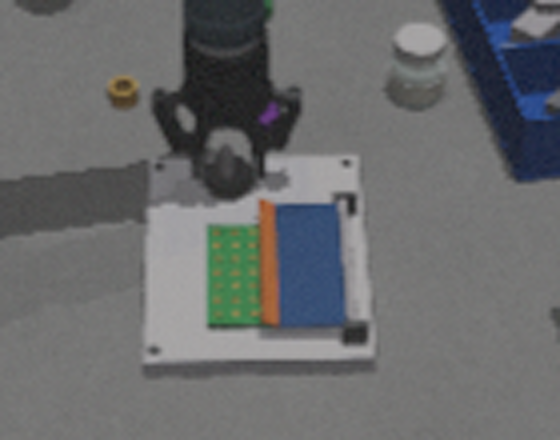

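The ring is threaded on the post with no contact force. Releasing it and going for the brass ring.

```bash
python3 - <<'E'
from h import *
q=Q(81); p=[.514,.1462]
movel([*p,.0455],speed=.05); f=read_ft_force(); print(f)
move_gripper(.07); 
movel([*p,.13],speed=.25)
b=[.4365,.312]
move_ptp([*b,.11],q); pause(.25)
P=camera_params('wrist'); im=snap('wrist','w6',scale=1.5)
print(proj('wrist',[*b,.01],P)*1.5,read_eef_pos(),read_time_s())
try: print(ringfit(im,'brass',P,.01,[*b,.01]))
except Exception as e: print(e)
snap('side','s6',crop=(190,120,330,230),scale=4)
E
```

```text
[-1.61136474  0.02130251  5.51507463]
[377.20593286 293.26620879] [0.43772957 0.31030909 0.11022264] 13.25
(((249.20372009277344, 195.2900390625), (36.47227478027344, 39.96875), 7.669242858886719), array([0.43469633, 0.31248919, 0.01      ]))
```

View pics/w6.png

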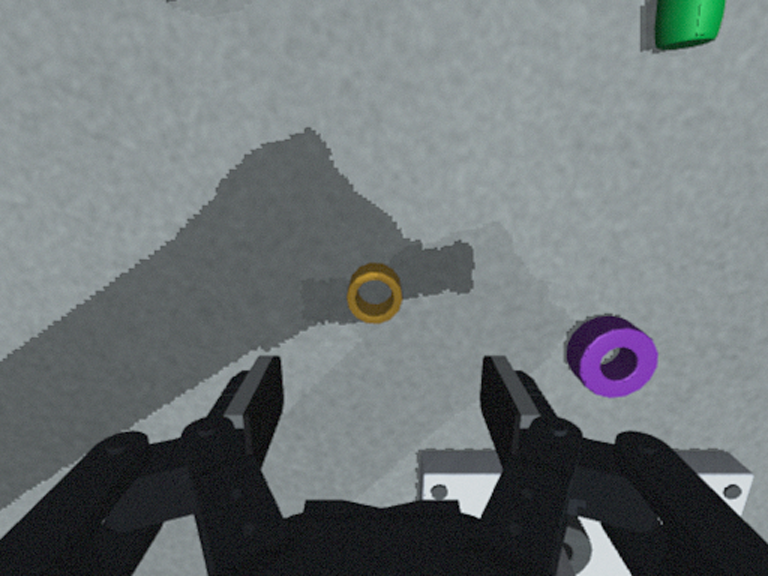

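View pics/s6.png

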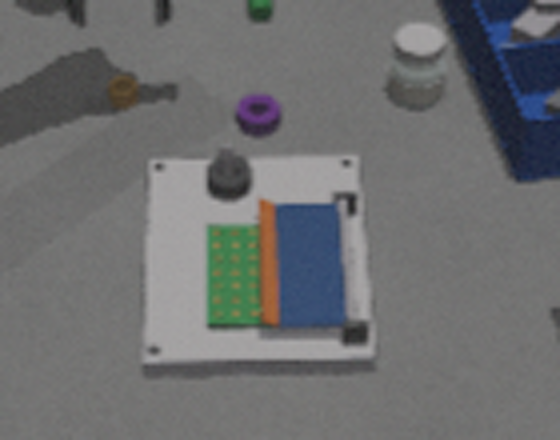

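Side view: the wide ring is home on the post. The brass ring is at wrist px (375,293). Grasping and threading it.

```bash
python3 - <<'E'
from h import *
q=Q(81); b=[.4352,.3123]; p=[.514,.1462]
movel([*b,.05],speed=.2); movel([*b,.023],speed=.1); pause(.1); print(read_eef_pos())
move_gripper(.02,50); print(read_finger_gap())
movel([*b,.13],speed=.25); 
move_ptp([*p,.145],q); pause(.3); print(read_eef_pos(),read_finger_gap())
im=snap('wrist','w7',scale=1.5)
ok=True
for z in (.115,.10,.09,.08,.072,.067):
    movel([*p,z],speed=.09); f=read_ft_force(); print(z,np.round(read_eef_pos(),4),np.round(f,1))
    if np.linalg.norm(f)>12: ok=False;break
pause(.15); print(np.round(read_eef_pos(),4),np.round(read_ft_force(),1),read_finger_gap(),read_time_s())
snap('side','s7',crop=(190,120,330,230),scale=4)
E
```

```text
[0.43581422 0.31271167 0.02378178]
0.02812553774144191
[0.51336423 0.14796744 0.14469984] 0.027749702533067137
0.115 [0.5136 0.1459 0.1144] [ 0.5  0.4 -0.5]
0.1 [0.5136 0.146  0.0996] [-0.  -0.6  0.3]
0.09 [0.5136 0.1461 0.0897] [ 0.1 -0.1  0.1]
0.08 [0.5135 0.1461 0.0796] [-1.3  0.1  0.5]
0.072 [0.5137 0.146  0.0715] [ 0.2  1.  -1.1]
0.067 [0.5139 0.1461 0.0667] [ 0.9 -0.1  0.1]
[0.5142 0.1462 0.0671] [-1.3  0.1  0.2] 0.028359003433719197 18.3833
```

View pics/w7.png

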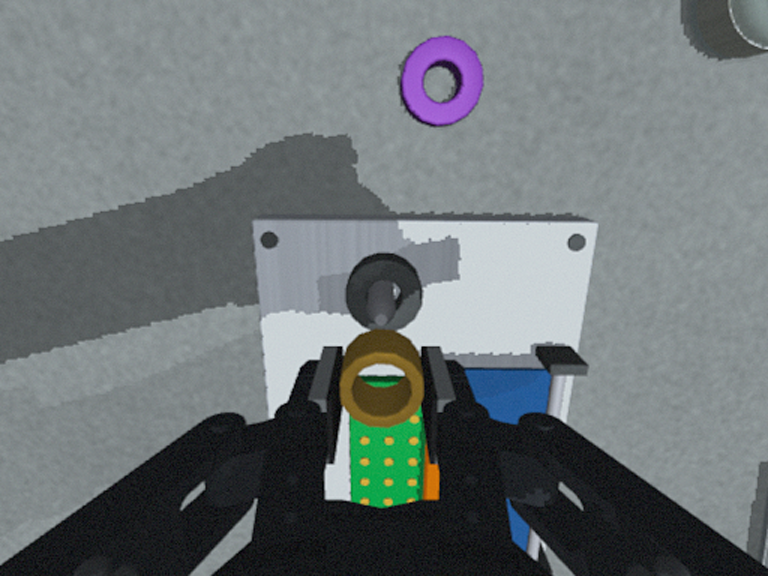

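View pics/s7.png

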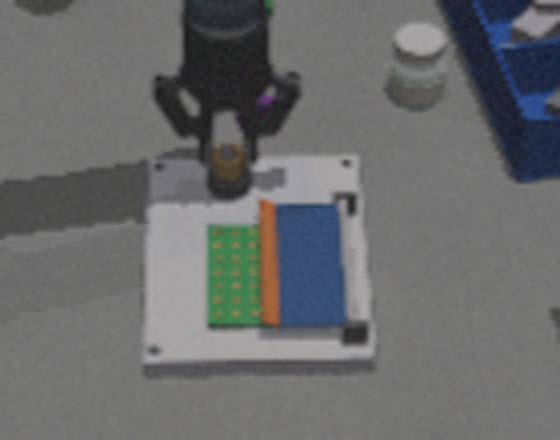

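```bash
python3 - <<'E'
from h import *; import json
q=Q(81); p=[.514,.1462]
movel([*p,.0655],speed=.05); print(read_ft_force())
move_gripper(.07); movel([*p,.14],speed=.25)
def view(tag,pos,psi):
    move_ptp(pos,Q(psi)); pause(.4)
    P=camera_params('wrist'); im=snap('wrist',tag,scale=1.5); np.save(f'pics/{tag}.npy',im)
    json.dump({k:np.array(P[k]).tolist() for k in ('K','camera_from_world')},open(f'pics/P_{tag}.json','w'))
    print(tag,read_eef_pos(),read_time_s()); return P
P=view('w8',[.52,-.10,.25],81)
for n,z in [('bed_top',.03),('flap_edge',.038),('nest',0),('post_foot',.022),('narrow_mid',.052)]:
    print(n,[(np.round(d['at'],1).tolist(),round(d['confidence'],2),np.round(ray('wrist',d['at'],z,P)[:2],4).tolist()) for d in tip_of('wrist',n)[:2]])
snap('side','s8',crop=(190,120,330,230),scale=4)
P=view('w9',[.50,-.38,.22],90)
for n,z in [('strip_grip',.02),('strip_edge',.0)]:
    print(n,[(np.round(d['at'],1).tolist(),round(d['confidence'],2),np.round(ray('wrist',d['at'],z,P)[:2],4).tolist()) for d in tip_of('wrist',n)[:2]])
E
```

```text
[0.44591648 0.28573716 0.29461846]
w8 [ 0.5200417  -0.09954404  0.24985078] 21.1167
bed_top [([228.3, 54.6], 0.95, [0.5116, 0.0264])]
flap_edge [([249.6, 56.0], 0.68, [0.5342, 0.0205])]
nest [([230.6, 61.8], 0.56, [0.5111, 0.0225])]
post_foot []
narrow_mid []
w9 [ 0.50031126 -0.37947457  0.2201043 ] 22.9583
strip_grip [([255.2, 92.1], 0.89, [0.5021, -0.2953]), ([146.0, 88.9], 0.58, [0.3862, -0.2922])]
strip_edge [([314.4, 94.5], 0.9, [0.5693, -0.2975]), ([98.0, 115.1], 0.61, [0.3204, -0.3204])]
```

View pics/w8.png

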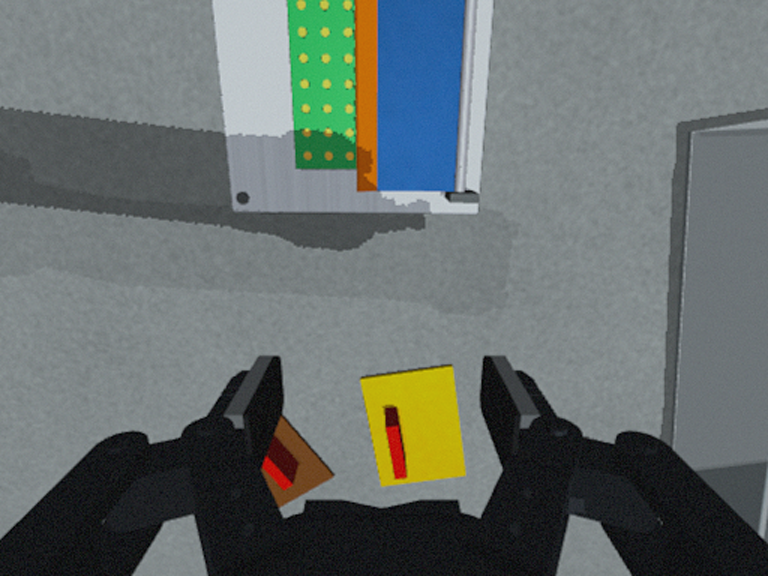

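View pics/w9.png

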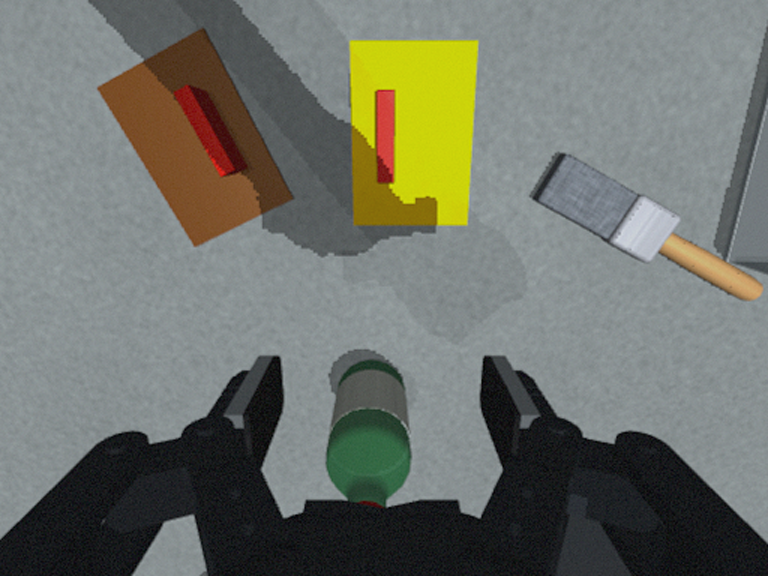

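View pics/s8.png

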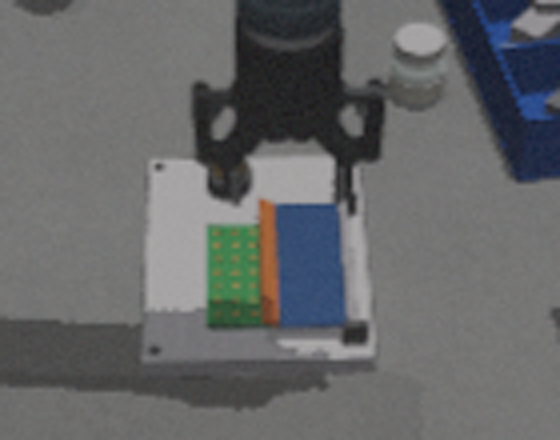

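```bash
cat > b.py <<'E'
from h import *; import json
L=lambda t:(np.load(f'pics/{t}.npy'),json.load(open(f'pics/P_{t}.json')))
im,P=L('w9'); hsv=cv2.cvtColor(im,cv2.COLOR_RGB2HSV).astype(int)
box=np.zeros(im.shape[:2],bool); box[15:165,225:330]=1
y=(abs(hsv[...,0]-30)<6)&(hsv[...,1]>120)&box; r=((hsv[...,0]<8)|(hsv[...,0]>170))&(hsv[...,1]>100)&box
def rect(m,z):
    c=np.argwhere(m)[:,::-1].astype(float); h=cv2.convexHull(np.float32(c))[:,0]
    w=np.array([ray('wrist',p,z,P)[:2] for p in h]); rr=cv2.minAreaRect(np.float32(w*1000)); return rr
m=(y|r); k=cv2.morphologyEx(m.astype(np.uint8),cv2.MORPH_OPEN,np.ones((3,3),np.uint8))>0
print('plate',rect(k,.004)); print('rib',rect(cv2.morphologyEx((r&(hsv[...,2]>100)).astype(np.uint8),cv2.MORPH_OPEN,np.ones((3,3),np.uint8))>0,.036))
# nest from w8
im,P=L('w8'); g=cv2.cvtColor(im,cv2.COLOR_RGB2GRAY).astype(int); hsv=cv2.cvtColor(im,cv2.COLOR_RGB2HSV).astype(int)
green=(abs(hsv[...,0]-65)<20)&(hsv[...,1]>90)
org=(abs(hsv[...,0]-12)<6)&(hsv[...,1]>150)
blue=(abs(hsv[...,0]-108)<10)&(hsv[...,1]>120)
def line(mask,rows,side,z,x0=100,x1=340):
    pts=[]
    for v in rows:
        c=np.where(mask[v,x0:x1])[0]
        if len(c): pts.append(ray('wrist',((c[0]-.5 if side<0 else c[-1]+.5)+x0,v),z,P)[:2])
    pts=np.array(pts); 
    f=np.polyfit(pts[:,1],pts[:,0],1); return f,np.std(np.polyval(f,pts[:,1])-pts[:,0])
rows=range(5,105,3)
for n,mk,s,z,nx in [('bedleft',green,-1,.03,-.04),('lipleft',org,-1,.046,.008),('blueleft',blue,-1,.041,.022),]:
    f,sd=line(mk,rows,s,z); yaw=-np.degrees(np.arctan(f[0])); 
    # origin x est: point on line; nest x offset along normal. assume y0=.024
    o=np.polyval(f,.0245)-nx/np.cos(np.radians(yaw)); print(n,'yaw',yaw,'sd',sd,'ox@y=.0245',o)
# bottom ends: in columns
def hline(mask,cols,z,ny):
    pts=[]
    for u in cols:
        c=np.where(mask[:160,u])[0]
        if len(c): pts.append(ray('wrist',(u,c[-1]+.5),z,P)[:2])
    pts=np.array(pts); f=np.polyfit(pts[:,0],pts[:,1],1); yaw=np.degrees(np.arctan(f[0]))
    o=np.polyval(f,.5145)-ny/np.cos(np.radians(yaw)); return yaw,np.std(np.polyval(f,pts[:,0])-pts[:,1]),o
print('bed bottom',hline(green,range(200,234,2),.03,-.06))
print('flap bottom',hline(blue,range(254,298,2),.041,-.075))
E
python3 b.py
```

```text
plate ((523.260986328125, -294.6610412597656), (90.2475814819336, 128.61207580566406), 0.052873242646455765)
rib ((503.2229919433594, -294.9465637207031), (58.379730224609375, 10.910712242126465), 89.85578918457031)
bedleft yaw -9.219869941480857 sd 0.0003096613508509778 ox@y=.0245 0.5138899198735521
lipleft yaw -9.10089361982993 sd 0.0002698117791302535 ox@y=.0245 0.5137735992384662
blueleft yaw -9.112049999408342 sd 1.9395259783740752e-16 ox@y=.0245 0.514687910092094
bed bottom (np.float64(-10.15542726312199), np.float64(0.0004826865195275331), np.float64(0.025036728143742373))
flap bottom (np.float64(-9.284286357830783), np.float64(0.00021880055676107895), np.float64(0.025477957601428125))
```

```bash
python3 - <<'E'
from h import *; import json
s=[.5032,-.2948]
move_ptp([*s,.12],Q(90)); movel([*s,.05],speed=.2); movel([*s,.0275],speed=.08); pause(.25)
print(read_eef_pos(),read_ft_force())
move_gripper(.005,100); print(read_finger_gap(),read_eef_pos(),read_ft_force())
movel([*s,.06],speed=.1); movel([*s,.14],speed=.25); print(read_finger_gap(),read_ft_force(),read_ft_torque())
o=np.array([.5144,.0250]); a=np.radians(-9.15); ex=np.array([np.cos(a),np.sin(a)])
p=o+ex*(-.085)
move_ptp([*p,.13],Q(90-9.15)); pause(.4)
P=camera_params('wrist'); im=snap('wrist','w10',scale=1.5); np.save('pics/w10.npy',im)
json.dump({k:np.array(P[k]).tolist() for k in ('K','camera_from_world')},open('pics/P_w10.json','w'))
print(read_eef_pos(),read_time_s(),read_finger_gap())
snap('side','s10',crop=(170,100,340,230),scale=4)
E
```

```text
[ 0.50346568 -0.29497455  0.02784255] [-0.50487909 -0.82597194  0.23010091]
0.010508750093570413 [ 0.50346026 -0.29495156  0.02779619] [0.71780078 0.04820558 2.02712689]
0.010216129251558745 [-0.78143316  0.38350244 -2.2775374 ] [ 0.01968963  0.13243539 -0.03016243]
[0.43066135 0.03817945 0.13004319] 28.0833 0.010560813031616425
```

View pics/w10.png

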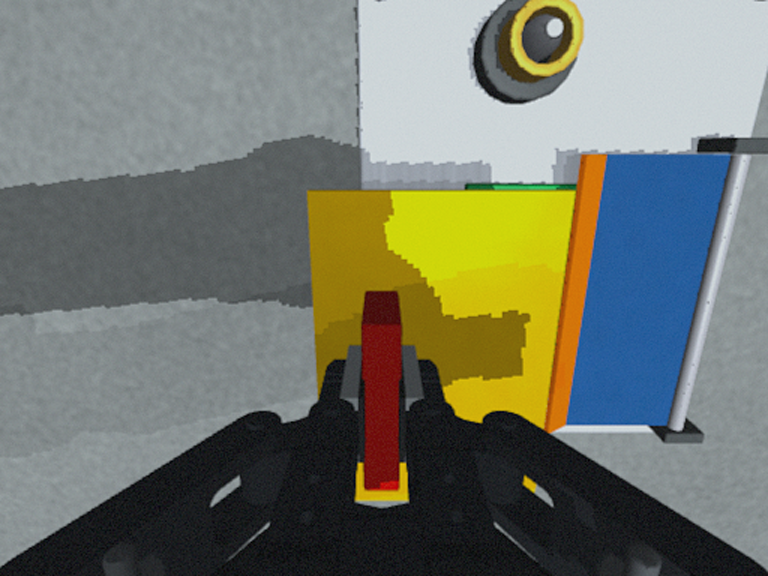

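View pics/s10.png

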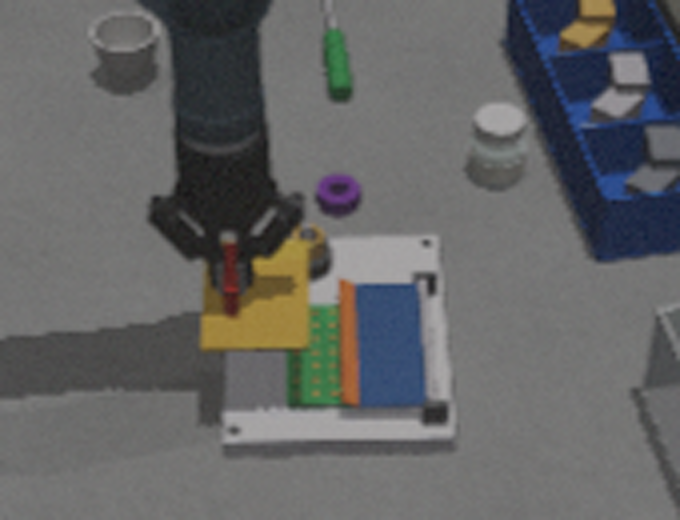

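```bash
python3 - <<'E'
from h import *; import json
P=json.load(open('pics/P_w10.json')); t=np.array([.43066,.03818,.13004-.0278]); M=R.from_euler('z',-9.15,degrees=True)
for n,X in [('plate NL',(-.025,.065,.004)),('plate NR',(.065,.065,.004)),('plate bottomR',(.065,.065,0)),('rib fL',(-.006,.03,.036)),('rib fR',(.006,.03,.036)),('rib nL',(-.006,-.03,.036)),('rib nR',(.006,-.03,.036)),('rib fb',(-.006,.03,.004))]:
    print(n,proj('wrist',t+M.apply(X),P)*1.5)
# edge line fit
im=np.load('pics/w10.npy'); h=cv2.cvtColor(im,cv2.COLOR_RGB2HSV).astype(int); y=(abs(h[...,0]-28)<7)&(h[...,1]>140)
v=[];w=[]
for r in range(130,255,4):
    c=np.where(y[r,300:390])[0]
    if len(c): w.append(ray('wrist',(300+c[-1]+.5,r),.13004-.0238,P)[:2])
w=np.array(w); f=np.polyfit(w[:,1],w[:,0],1); print('edge yaw',-np.degrees(np.arctan(f[0])),np.std(np.polyval(f,w[:,1])-w[:,0]))
d=np.array([np.polyval(f,.03),.03])-t[:2]; print('edge dist from TCP',M.inv().apply([*d,0]))
E
```

```text
plate NL [305.01237356 188.90819346]
plate NR [574.49083315 188.47627747]
plate bottomR [569.51126454 187.37442321]
rib fL [359.05799968 323.23840043]
rib fR [400.71158336 323.17304865]
rib nL [362.16800209 491.15701303]
rib nR [398.48840156 491.10156457]
rib fb [363.3749129  288.29663499]
edge yaw -9.340612221491284 0.00017245564863392455
edge dist from TCP [0.06529105 0.00223095 0.        ]
```

```bash
cat >> h.py <<'E'
o=np.array([.5144,.0250]); a=np.radians(-9.15); ex=np.array([np.cos(a),np.sin(a)]); ey=np.array([-ex[1],ex[0]])
def nest_tcp():
    e=read_eef_pos(); d=e[:2]-o; return np.round([d@ex*1e3,d@ey*1e3,e[2]*1e3],2)
def fn():
    f=np.mean([read_ft_force() for _ in range(5)],0); return np.round([f[:2]@ex,f[:2]@ey,f[2]],1)
E
python3 - <<'E'
from h import *
print(fn())
q=Q(90-9.15); Z=.0595
p=lambda x:[*(o+ex*x),Z]
b=p(-.085); movel([b[0],b[1],.08],q,speed=.15); movel(b,speed=.05); pause(.3); print(nest_tcp(),fn())
movel(p(-.060),speed=.05); print(nest_tcp(),fn())
pause(.2); print(nest_tcp(),read_time_s())
P=camera_params('wrist'); snap('wrist','w11',scale=1.5); snap('side','s11',crop=(190,120,330,230),scale=4)
E
```

```text
[-0.2  0.6 -1.8]
[-84.8    0.11  59.69] [-0.9 -0.2 -2. ]
[-60.08  -0.21  59.36] [-0.1  0.3 -1.6]
[-6.048e+01 -2.000e-02  5.938e+01] 30.325
```

View pics/w11.png

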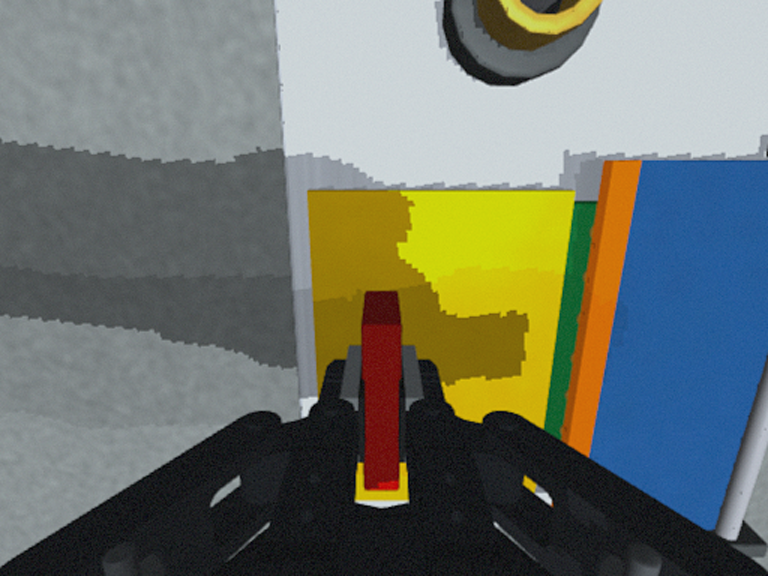

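View pics/s11.png

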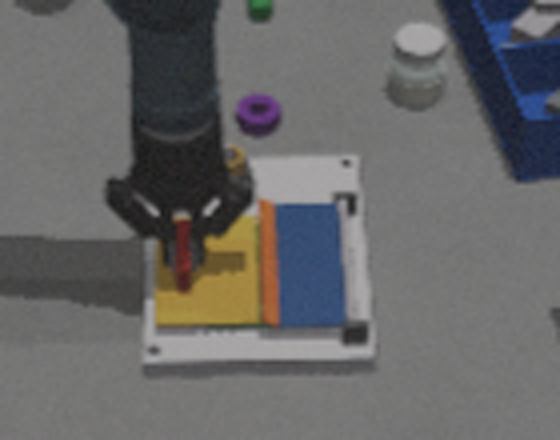

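```bash
python3 - <<'E'
from h import *
P=camera_params('wrist')
for n,X in [('bed far edge x=15 ',(.012,.06,.03)),('lip tip corner',(.008,.075,.046)),('flap/lip top corner',(.022,.075,.041)),('strip NR',(.0047,.065,.0357)),('postC',(-.02,.12,.074)),('post narrow top',(-.02,.12,.062)),('plate left edge y=.0',(-.095,.03,.022)),('plate left',(-.095,.12,.022))]:
    xy=o+ex*X[0]+ey*X[1]; print(n,proj('wrist',[*xy,X[2]],P)*1.5)
E
```

```text
bed far edge x=15  [587.05874594 202.18261354]
lip tip corner [604.91959001 158.92057928]
flap/lip top corner [641.52262631 158.44210236]
strip NR [575.10810682 189.19074114]
postC [571.15035451 -59.39785146]
post narrow top [549.9586608 -36.5030008]
plate left edge y=.0 [291.35039427 277.64750865]
plate left [273.74079937  13.03006964]
```

All features match the projected model within about 1 mm (lip corner at (606,160), strip corner at (575,190)). Tucking now.

```bash
python3 - <<'E'
from h import *
p=lambda x:[*(o+ex*x),.0595]
f0=fn()
for x,s in ((-.05,.05),(-.042,.04),(-.034,.04),(-.027,.03),(-.023,.02),(-.021,.02),(-.020,.01),(-.019,.01)):
    movel(p(x),speed=s); f=fn(); print(x,nest_tcp(),f)
    if abs(f[0]-f0[0])>5 or abs(f[2]-f0[2])>6: print('contact');break
pause(.2); print(nest_tcp(),fn(),read_finger_gap(),read_time_s())
snap('wrist','w12',scale=1.5); snap('side','s12',crop=(190,120,330,230),scale=4)
E
```

```text
-0.05 [-4.924e+01  1.000e-02  5.966e+01] [-0.7  0.5 -2.3]
-0.042 [-4.158e+01 -2.000e-02  5.958e+01] [-0.1 -0.3 -1.7]
-0.034 [-3.355e+01  1.000e-02  5.959e+01] [-0.2 -0.  -0.8]
-0.027 [-26.7    0.    59.55] [-0.1  0.1 -2. ]
-0.023 [-22.82   0.    59.54] [-0.2  1.1 -1.3]
-0.021 [-2.083e+01 -1.000e-02  5.955e+01] [-0.6  0.4 -1.5]
-0.02 [-20.21   0.    59.4 ] [-0.6 -0.  -1.3]
-0.019 [-2.009e+01 -2.000e-02  5.917e+01] [-2.8  0.4 -0.6]
[-2.006e+01  3.000e-02  5.918e+01] [-4.1  0.6 -0.1] 0.009985855722357726 33.1583
```

View pics/w12.png

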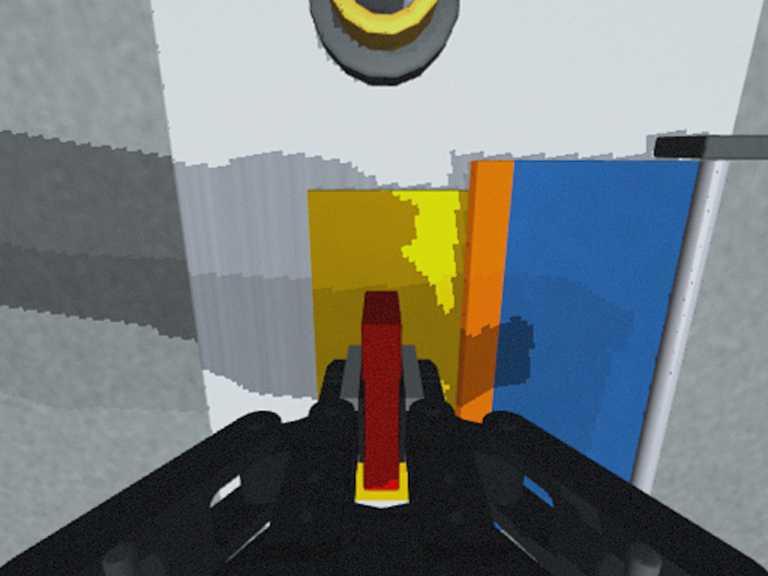

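View pics/s12.png

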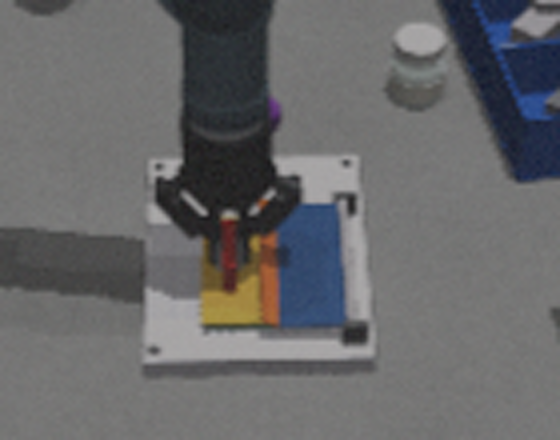

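```bash
python3 - <<'E'
from h import *
z=.0592; x=-.0199
f0=-1.8
for i in range(16):
    z-=.0008
    movel([*(o+ex*x),z],speed=.01); f=fn(); n=nest_tcp(); print(round(z*1e3,1),n,f)
    if f[2]-f0>14: break
pause(.4); print(nest_tcp(),fn(),read_ft_torque(),read_finger_gap(),read_time_s())
P=camera_params('wrist'); snap('wrist','w13',scale=1.5); snap('side','s13',crop=(190,120,330,230),scale=4); snap('top','t13',crop=(170,130,340,260),scale=4)
for m,X in [('lip tip corner',(.008,.075,.046)),('flap/lip top',(.022,.075,.041)),('strip left top corner',(-.0451,.065,.029))]:
    xy=o+ex*X[0]+ey*X[1]; print(m,proj('wrist',[*xy,X[2]],P)*1.5)
E
```

```text
58.4 [-20.13  -0.07  58.22] [-1.9  0.4 -1.4]
57.6 [-20.13  -0.08  57.61] [-3.  -0.   1.2]
56.8 [-20.13  -0.06  56.94] [-4.7  1.1  2.7]
56.0 [-20.13  -0.09  56.27] [-6.  -0.4  3.4]
55.2 [-20.13  -0.09  55.57] [-6.  -0.3  5.7]
54.4 [-20.11  -0.08  54.89] [-5.5 -0.4  6.3]
53.6 [-20.1   -0.06  54.22] [-5.9 -0.7  6.8]
52.8 [-20.1   -0.06  53.53] [-7.2 -0.   7.7]
52.0 [-20.12  -0.09  52.83] [-7.2 -0.1 10.7]
51.2 [-20.1   -0.06  52.69] [-9.9 -0.2 16.6]
[-20.11  -0.08  52.68] [-9.4 -1.1 14.6] [ 0.09131924  1.85628622 -0.12444714] 0.010607781638201058 36.2
lip tip corner [477.24953686 159.31418537]
flap/lip top [520.39075988 158.80360449]
strip left top corner [305.56188862 189.1405298 ]
```

View pics/w13.png

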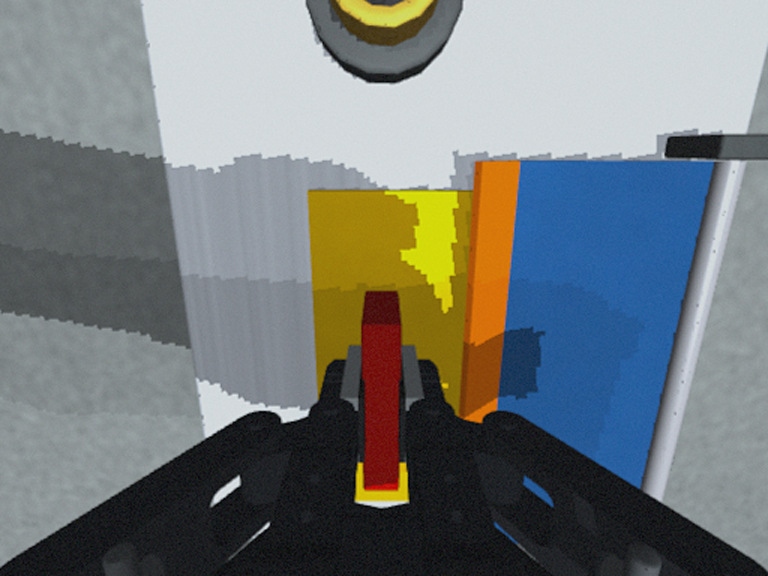

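View pics/s13.png

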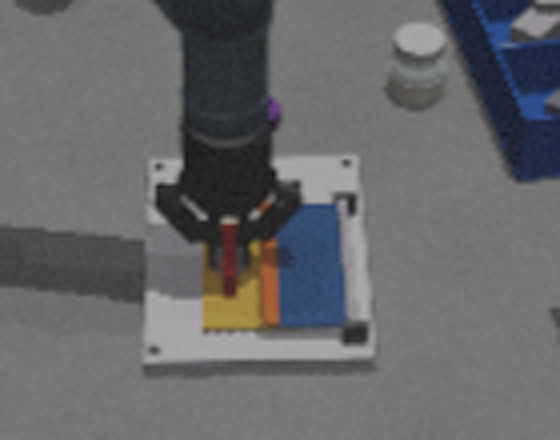

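View pics/t13.png

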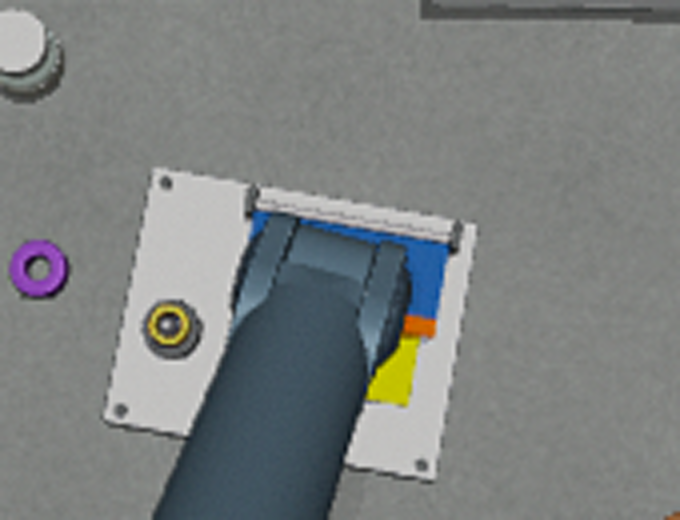

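```bash
python3 - <<'E'
from h import *
movel([*(o+ex*-.0204),.0513],speed=.01); pause(.3); print(nest_tcp(),fn(),read_finger_gap())
snap('wrist','w14',scale=1.5)
pause(.3); print(nest_tcp(),fn(),read_time_s())
E
```

```text
[-20.15  -0.07  52.7 ] [-7.8 -1.2 14.7] 0.009990046342773735
[-2.012e+01 -5.000e-02  5.270e+01] [-7.2 -0.9 14. ] 37.25
```

View pics/w14.png

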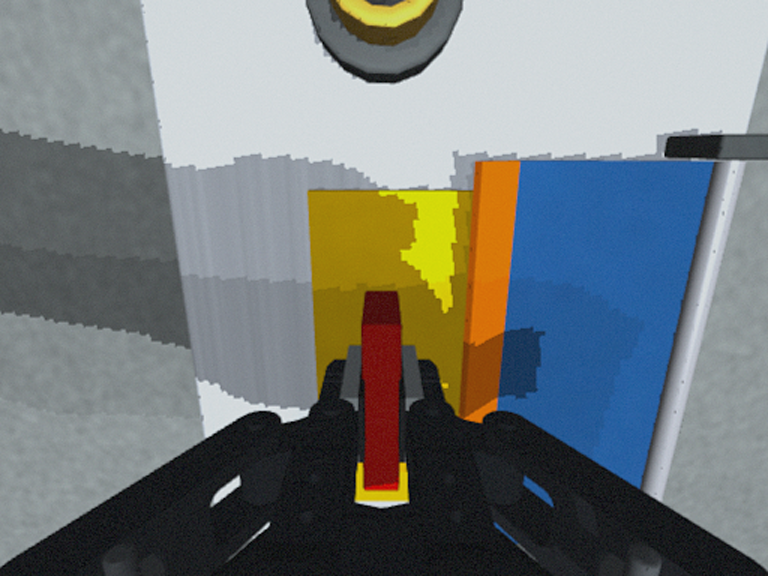

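The strip is square to the flap and against the stop. The flap is level (lip corner at (475,161)), the bed is on its hard stop, and the forces are steady.

```bash
python3 -c "
from h import *
sign_off(); print(read_time_s())"
```

```text
the job is handed in; nothing more can be done
the job is handed in; nothing more can be done
```

The test nest is set up and handed in at about 37 s, with the gripper still holding the strip pressed down.

**Rings:** The wide dark ring and then the brass ring went onto the stop post with no jamming force. I released each within about 0.5 mm of its seat. The pictures afterwards show both on the post and concentric, but I did not measure the brass ring's final height.

**Strip:** I took the yellow strip by its red rib and slid it level under the flap until it touched the black stop. It is about 0.1 mm off centre by the arm's reading, against a nest position known to 1–2 mm. Its yaw was within about 0.2° of the nest's, measured before tucking.

**Flap:** It looks level, with its lip corner within about 2 pixels (about 1 mm) of where it should be when lying flat.

**Bed:** I pressed until the force rose sharply after about 5 mm of travel, so the bed should be at its hard stop. The final push was steady at about 14 N downward.

**Disagreements:**
- Contact with the black stop came about 1 mm earlier than my nest estimate, which is within calibration.
- About 7 N of sideways push against the stop remained after I eased off from about 9 N.

I did not touch the look-alike ring and strip or the other things on the bench.

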